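# Close the photometer's sample well with its pinch-tab dust cap

### The job

Measuring is over: close the photometer's sample well with the black dust cap. Pinch the cap's two upright tabs together, lift it, line its catches up with the two windows in the sides of the well's collar and, with the tabs still pinched, press it gently down onto the collar against the sprung lift inside; then let the tabs spring apart so that both catches lock under the collar's lip. Do not force anything (stay under 35 N) and leave the flask, bottle and jar where they stand.

Things in the scene. Friction and masses are not known exactly. Their poses are not given: they have to be found in the camera images.
- cap_grip (a point): Black dust cap, upright on the bench at first; about 75 g; the same when turned half round. Point on its axis, centre between its two upright pinch tabs, 41 mm above the underside; z up, y from tab to tab. Each tab is a plate 20 mm wide (x), 5 mm thick, standing 28 mm above the flange (27 to 55 mm above the underside); 44 mm over their outer faces when free, 32 mm fully pinched.
- cap_flange (a point): Cap's axis at its flange's underside, 18 mm below cap_grip, axes as there; this face comes down on the collar. The flange is 72 mm across, 4 mm thick; below it is a round plug, 53 mm across, 23 mm high, chamfered foot. One catch per tab, 12 mm wide, 4 mm high, square-edged, sticks 5 mm out of the plug at +y and -y, its top 15 mm below the flange; pinching its tab draws it in.
- tab_a (a joint): How far the tab on the cap's +y side is pinched inward from free, m: 0 free (catch out), 0.006 fully pinched (catch drawn into the plug). Sprung: about 6 N to start, 11 N fully pinched.
- tab_b (a joint): The same for the tab on the cap's -y side.
- well (a point): On the axis of the photometer's sample well, 29 mm above the housing's top: the rim's height at the lowest setting of the aluminium collar. The screw-fitted collar is stiff and may stand 0 to 14 mm higher: not measured, to be felt. z up, x away from the display, y to a window. Collar: 76 mm outside, 56 mm inside diameter. Its top 13 mm is a lip all round; below are two windows 18 mm wide, at +y and -y.
- photometer: White housing, 165 x 125 mm, 55 to 75 mm high (it differs), fixed to the bench. Origin on the well's axis, 55 mm below its top; axes as well; reaches 108 mm to -x (display), 58 mm to +x, 62 mm to each side. Catches lock only in the windows: cap's y along this y, either way, within 8 degrees. With the flange on the rim they have 2 mm play under the lip.
- vial_lift (a joint): Sprung plate inside the collar, m pressed down: 0 free (top 18 mm below the rim), at most 0.007. It meets the plug with the flange still 5 mm above the rim, at 2.5 N, and pushes back with 6 N when the flange is on the rim. Once the catches are locked the lift raises the cap by the 2 mm of play and holds it there.
- flask: Glass conical flask, 84 mm across the foot, 116 mm tall; origin at its underside. Not to be disturbed.
- reagent: White plastic bottle, 68 mm in diameter, 150 mm tall; origin at its underside. Not to be disturbed.
- jar: Amber glass jar with white cap, 60 mm in diameter, 75 mm tall; origin at its underside. Not to be disturbed.
There are look-alikes about, which are no part of the job. What is shaped like the part that bears cap_grip but green is not meant.

How it is judged:
By the outcome, as a careful person would: the job done as asked, in the order asked, and still so for the second after the job is handed in, with the robot touching nothing.
It also fails if it takes over 61 s, if anything falls off the work surface, if the arm or the gripper's body presses on something with over 40 N, if the wrist force passes 120 N, or if a joint passes its speed limit or range.

### The arm

A 7-joint arm with a two-finger parallel gripper is mounted at the origin on the work surface. World frame = base frame: x ahead of the robot, y to its left, z up, the work surface at z = 0. Lengths are in mm, angles in degrees, forces in N, time in s.
With the tool pointing down it reaches from about 350 to 900 mm from the base axis. Payload 7.2 kg.
Tool frame: the origin (TCP) lies at the very end of the fingers, on their centre line; the grasp point (between the pads) lies behind it (robot.tcp_to_grasp is the z of the grasp point in the tool frame, in mm); z points along the fingers, y is the line along which they close (so a half turn about z gives the same grasp; the last joint's range is limited). The gripper opens to 88 mm and grips with 3 to 60 N. Pads are 20 mm wide; open, the fingers measure 115 mm over their backs; the gripper's body (75 mm by 178 mm) begins 61 mm behind the grasp point.
Start: joints at [-3.908, 23.554, -0.728, 91.456, 0.321, 64.991, -4.71], TCP at [625.003, -0.011, 222.653] pointing down, gripper open.
Joint ranges: [-169.25, 169.25], [-16.82, 113.86], [-84.01, 82.57], [7.8, 145.47], [-59.2, 239.2], [7.22, 106.19], [-163.78, 163.78]. Speed limits (degrees/s): [136.94, 136.94, 172.46, 172.46, 180, 180, 180].

### API

Orientations are given as [roll, pitch, yaw] about the fixed x, y, z axes, in that order (R = Rz(yaw) Ry(pitch) Rx(roll)).
In Python, from station import status, eyes, robot gives the robot as it stands. The module is installed in compiled form; this text tells all that it offers.
- The arm moves only by the tool move_arm, never from a script. Its argument "rows" is a list that holds one entry, the list of rows, each a list of 7 numbers: the shift along the tool's x, y, z in units of 0.15 m (1.0 is 0.15 m), then the turn, a rotation vector about the tool's x, y, z in units of 1.5 rad (1.0 is 1.5 rad), then the opening, from 0 (shut) to 1 (fully open). A call has 1 to 12 rows; each row shifts and turns the commanded pose from where the row before left it, along the tool's axes as they then stand; what a row does not reach is not made up. A row lasts 1/12 s, in which the tool goes at most 41.7 mm and 7.16 degrees, less where a joint would pass 70% of its speed; a pose out of reach is approached as far as the arm can. A call with a number of a shift or a turn outside -1 to 1 is refused whole. A call with a gripper value outside its range is refused whole. The fingers move at their own pace and stop on an object; "newtons" is the grip in N (left out, the last holds). Time passes only in rows, so rows that do not move let the fingers close. It gives the time, the measured TCP pose, the force, the opening and the grip force at its end, in the units of the state.
- status.get_obs(): the state, without advancing time (a new reading comes with each control period).
- eyes.camera(name): name is "scene" or "side" or "wrist"; returns the picture (400x640x3 uint8, red, green, blue); there is no depth.
- eyes.get_calibration(name): a dict with "camera_matrix" (3x3 intrinsics, pixels), "pose" (4x4, takes a point from camera to world coordinates); the wrist camera has in their place "hand_eye" (4x4, takes a point from camera to tool coordinates, whose origin is the TCP and whose axes are the flange's). Camera axes: x right, y down, z forward; pixel columns grow to the right and rows downward; lengths in mm; the calibration is good to about 2 mm. A picture is of the moment at which its call begins: read the wrist's pose just before it. get_calibration takes no time and is no camera call.
- robot.finish_job(): hands the job in; it is judged then, once.
The state is a dict: "clock": time; "qpos": joint angles; "qd": joint speeds; "joint_efforts": joint torques, N m; "ee_pos": TCP position; "ee_rot": TCP orientation; "wrist_force": force on the tool from outside, world axes, zero at the start; "torque": the same for the moment, N m; "opening": opening from 0.0 (shut) to 1.0 (fully open); "grip_force": force on a finger pad.
Only numpy, scipy, OpenCV 4.12 (cv2) and the standard library are available. Lean on these libraries where they do the work, as an engineer would, in place of code of your own. Each camera call takes 0.05 s, during which the arm holds its last target. There are 200 camera calls.

## Working session

There is one attempt and no reset: what is moved stays moved. The work goes in short steps, Python scripts to look and compute and a tool call to move; the robot and the scene stay as the last step left them, time stands still between calls to the robot, and variables do not carry over. Pictures are saved under pics/ and viewed, at most 10 in all, crops included, and the job is handed in when it is done.

Besides the shell and the picture viewer there is one more tool, called after "Request:" as a command line: name --argument value ..., lists and objects as JSON in quotes. move_arm: Moves the arm, as the interface text tells. Its arguments: {"type":"object","properties":{"rows":{"type":"array"},"newtons":{"type":"number"}},"required":["rows"]}

```bash
mkdir -p pics; python3 - <<'E'
from station import status, eyes, robot
import cv2
print(status.get_obs()); print(robot.tcp_to_grasp)
for n in ["scene","side","wrist"]:
    c=eyes.get_calibration(n); print(n,{k:v.round(3).tolist() for k,v in c.items() if hasattr(v,'round')})
    cv2.imwrite(f"pics/{n}0.png",eyes.camera(n)[:,:,::-1])
E
```

```text
{'clock': 0.0, 'qpos': array([-3.90725686, 23.60149968, -0.72849375, 91.50212309,  0.32141105,
       64.99025645, -4.70963323]), 'qd': array([ 0.01360511,  0.12026842,  0.00934736, -0.08963014, -0.00416898,
        0.05370588,  0.02939082]), 'joint_efforts': array([-2.92756195e-04, -5.87956166e+01,  6.41712137e-01, -2.91074431e+01,
       -5.37758670e-02,  1.83686998e-02,  1.53371734e-04]), 'ee_pos': array([ 6.24507785e+02, -4.63843057e-02,  2.21806703e+02]), 'ee_rot': array([-1.79908428e+02,  6.93518854e-03,  9.00015439e+01]), 'wrist_force': array([ 0.39763761, -0.09261505,  0.84225776]), 'torque': array([0.02206551, 0.0129619 , 0.0215715 ]), 'grip_force': 0.0, 'opening': 0.9982532084841186}
-18.700000000000003
scene {'camera_matrix': [[459.104, 0.0, 320.417], [0.0, 459.104, 200.475], [0.0, 0.0, 1.0]], 'pose': [[-0.149, 0.819, -0.554, 1381.019], [0.989, 0.115, -0.096, 132.142], [-0.015, -0.562, -0.827, 1306.604], [0.0, 0.0, 0.0, 1.0]]}
side {'camera_matrix': [[367.977, 0.0, 317.137], [0.0, 367.977, 194.372], [0.0, 0.0, 1.0]], 'pose': [[0.964, -0.142, 0.225, 351.597], [-0.266, -0.53, 0.805, -896.147], [0.005, -0.836, -0.549, 697.145], [0.0, 0.0, 0.0, 1.0]]}
wrist {'camera_matrix': [[296.792, 0.0, 315.704], [0.0, 296.792, 199.205], [0.0, 0.0, 1.0]], 'hand_eye': [[0.001, -0.966, -0.26, 71.131], [1.0, 0.001, -0.001, 0.585], [0.001, -0.26, 0.966, -163.041], [0.0, 0.0, 0.0, 1.0]]}
```

View pics/scene0.png

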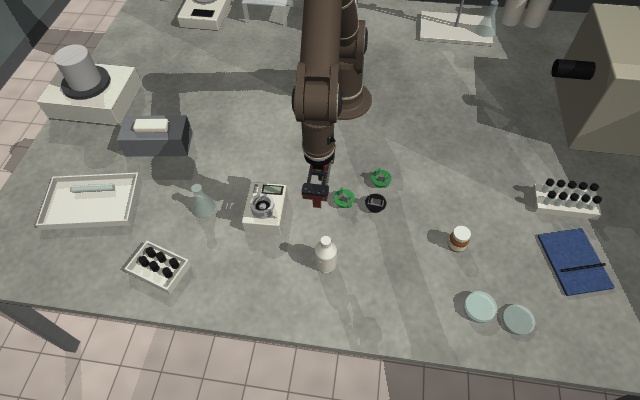

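View pics/side0.png

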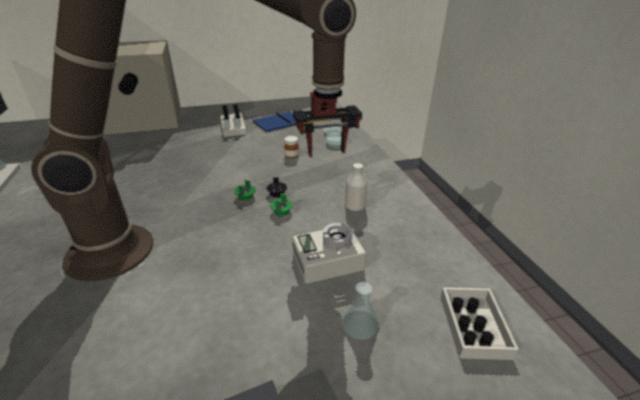

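View pics/wrist0.png

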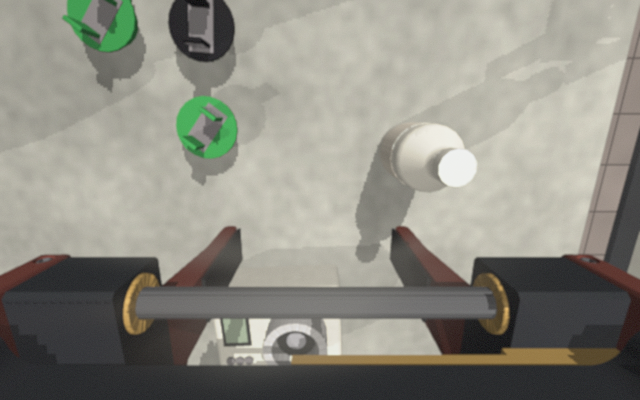

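The scene camera shows what could be mistaken for the cap: black cap (376,203), green caps (344,198) and (381,178), and black vial tops in the tray (157,262) and rack (570,190). I choose (376,203), which is (202,25) in wrist. The photometer well is at scene (262,205) and side (337,233), and the bottle is at wrist (430,155).

```bash
cat > h.py <<'E'
import numpy as np, cv2
from station import status, eyes, robot
from scipy.spatial.transform import Rotation as R
def tool(o=None):
    o=o or status.get_obs(); T=np.eye(4); T[:3,:3]=R.from_euler('xyz',o['ee_rot'],degrees=True).as_matrix(); T[:3,3]=o['ee_pos']; return T
def campose(n,T=None):
    c=eyes.get_calibration(n); K=np.array(c['camera_matrix'])
    return K,(np.array(c['pose']) if n!='wrist' else (tool() if T is None else T)@np.array(c['hand_eye']))
def ray(n,uv,T=None):
    K,P=campose(n,T); d=P[:3,:3]@np.linalg.inv(K)@np.array([*uv,1.]); return P[:3,3],d/np.linalg.norm(d)
def plane(n,uv,z,T=None):
    o,d=ray(n,uv,T); return o+d*(z-o[2])/d[2]
def tri(rays):
    A=sum(np.eye(3)-np.outer(d,d) for o,d in rays); b=sum((np.eye(3)-np.outer(d,d))@o for o,d in rays)
    p=np.linalg.solve(A,b); return p,[np.linalg.norm(np.cross(p-o,d)) for o,d in rays]
def proj(n,p,T=None):
    K,P=campose(n,T); q=np.linalg.inv(P)@np.array([*p,1.]); v=K@q[:3]; return v[:2]/v[2]
E
python3 - <<'E'
from h import *
np.set_printoptions(precision=1,suppress=True)
for nm,a,b in [("cap",(376,203),(277,189)),("well",(262,205),(337,233))]:
    print(nm,tri([ray("scene",a),ray("side",b)]))
print(plane("wrist",(202,25),27),plane("scene",(376,203),27))
print("well z", [plane("scene",(262,205),z) for z in (84,104)],plane("wrist",(295,340),95))
print("bottle",plane("wrist",(457,167),150),plane("scene",(325,268),0),"flask",plane("scene",(205,210),0),"jar",plane("scene",(459,247),0))
S=cv2.imread("pics/scene0.png");c=cv2.resize(S[160:240,225:425],None,fx=4,fy=4,interpolation=cv2.INTER_CUBIC)
cv2.imwrite("pics/crop.png",c)
E
```

```text
cap (array([504.6, 169. ,  19. ]), [np.float64(1.3852921558832343), np.float64(1.3852921558834095)])
well (array([ 604.8, -191.3,   85.6]), [np.float64(2.174026013471462), np.float64(2.1740260134716283)])
[501.8 169.4  27. ] [508.5 169.4  27. ]
well z [array([ 605.9, -192.7,   84. ]), array([ 618.6, -187.4,  104. ])] [ 601. -176.   95.]
bottle [737.4  34.6 150. ] [756.7  32.7  -0. ] flask [ 599.9 -403.4    0. ] jar [622.5 446.9   0. ]
```

View pics/crop.png

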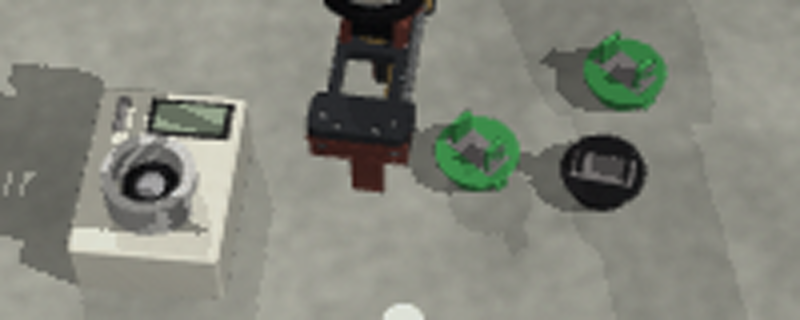

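Request:
move_arm --rows '[[[-0.27, 0, 0, 0, 0, 0, 1], [-0.27, -0.05, 0, 0, 0, 0, 1], [-0.27, -0.05, 0, 0, 0, 0, 1], [-0.27, -0.05, 0, 0, 0, 0, 1], [-0.27, 0, 0, 0, 0, 0, 1], [-0.2, 0, 0, 0, 0, 0, 1], [0, 0, 0, 0, 0, 0, 1], [0, 0, 0, 0, 0, 0, 1], [0, 0, 0, 0, 0, 0, 1]]]'

```text
clock: 0.9
ee_pos: [602.5, -231.6, 222.2]
ee_rot: [-180.0, -0.1, 90.0]
wrist_force: [0.7, 1.3, -0.3]
opening: 1.001
grip_force: 0.0
```

```bash
python3 - <<'E'
from h import *
T=tool(); np.save("TA.npy",T); I=eyes.camera("wrist"); print(T[:3,3]); cv2.imwrite("pics/wA.png",I[:,:,::-1])
E
```

```text
[ 602.50357473 -231.62523212  222.21472403]
```

Request:
move_arm --rows '[[[0.1, 0.27, 0, 0, 0, 0, 1], [0.1, 0.27, 0, 0, 0, 0, 1], [0, 0, 0, 0, 0, 0, 1], [0, 0, 0, 0, 0, 0, 1], [0, 0, 0, 0, 0, 0, 1]]]'

```text
clock: 1.37
ee_pos: [680.7, -201.9, 222.1]
ee_rot: [-179.9, -0.0, 90.1]
wrist_force: [-0.8, 0.2, -0.5]
opening: 1.003
grip_force: 0.0
```

```bash
python3 - <<'E'
from h import *
T=tool(); np.save("TB.npy",T); I=eyes.camera("wrist"); print(T[:3,3]); cv2.imwrite("pics/wB.png",I[:,:,::-1])
A=cv2.imread("pics/wA.png");B=I[:,:,::-1]
cv2.imwrite("pics/AB.png",np.hstack([A[:300,120:520],B[:300,120:520]]))
E
```

```text
[ 680.68511118 -201.85050069  222.08399005]
```

View pics/AB.png

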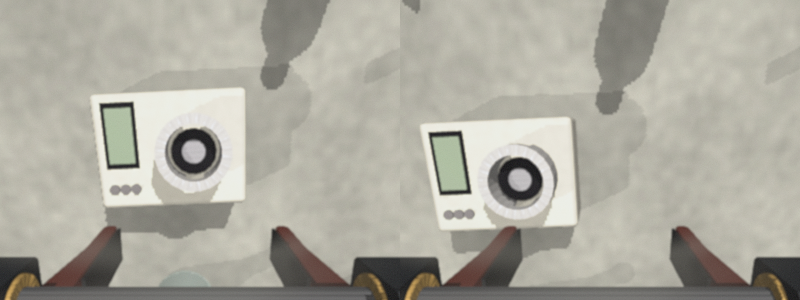

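Left is view A: collar at (313,152), display to its left, windows up and down. Right is view B: collar at (236,180). Housing corners are clear in both, so I'll segment and triangulate.

```bash
python3 - <<'E'
from h import *
np.set_printoptions(precision=1,suppress=True)
out=[]
for k in "AB":
    I=cv2.imread(f"pics/w{k}.png"); b=I.astype(int)
    c=(313,152) if k=="A" else (236,180)
    print(k,[ (i,b[c[1],c[0]+i].tolist()) for i in range(-44,46,3)])
    # warm white
    for j in range(-44,46,4): print(j,b[c[1]+j,c[0]].tolist(),end=' ')
    print()
big=[cv2.resize(cv2.imread(f"pics/w{k}.png")[y-65:y+65,x-65:x+65],(390,390),interpolation=cv2.INTER_CUBIC) for k,x,y in (("A",313,152),("B",236,180))]
cv2.imwrite("pics/zoom.png",np.hstack(big))
E
```

```text
A [(-44, [226, 236, 236]), (-41, [225, 235, 236]), (-38, [221, 226, 228]), (-35, [222, 225, 227]), (-32, [225, 228, 229]), (-29, [196, 198, 199]), (-26, [107, 112, 115]), (-23, [126, 135, 139]), (-20, [42, 38, 40]), (-17, [45, 41, 44]), (-14, [36, 32, 37]), (-11, [151, 149, 150]), (-8, [180, 178, 180]), (-5, [190, 187, 192]), (-2, [190, 187, 189]), (1, [190, 189, 192]), (4, [190, 190, 191]), (7, [193, 191, 194]), (10, [194, 192, 196]), (13, [74, 72, 74]), (16, [45, 42, 44]), (19, [40, 39, 40]), (22, [69, 73, 73]), (25, [145, 157, 160]), (28, [139, 143, 146]), (31, [222, 225, 228]), (34, [221, 225, 228]), (37, [222, 225, 227]), (40, [219, 229, 232]), (43, [219, 230, 233])]
-44 [230, 238, 236] -40 [221, 228, 231] -36 [225, 228, 230] -32 [224, 227, 229] -28 [216, 225, 228] -24 [123, 133, 135] -20 [35, 31, 35] -16 [32, 32, 33] -12 [125, 122, 123] -8 [195, 193, 198] -4 [194, 192, 195] 0 [190, 189, 192] 4 [195, 193, 198] 8 [192, 191, 194] 12 [67, 65, 67] 16 [43, 40, 40] 20 [50, 53, 54] 24 [157, 171, 172] 28 [158, 164, 167] 32 [221, 225, 227] 36 [220, 224, 226] 40 [204, 218, 220] 44 [167, 1
[... 412 characters left out ...]
189, 192]), (10, [188, 188, 191]), (13, [192, 191, 194]), (16, [72, 70, 71]), (19, [43, 38, 42]), (22, [36, 35, 32]), (25, [54, 55, 55]), (28, [214, 219, 223]), (31, [216, 220, 222]), (34, [220, 222, 225]), (37, [170, 174, 177]), (40, [115, 117, 120]), (43, [218, 229, 232])]
-44 [229, 238, 236] -40 [219, 230, 232] -36 [199, 207, 210] -32 [225, 226, 228] -28 [227, 228, 229] -24 [194, 207, 212] -20 [33, 29, 32] -16 [34, 31, 35] -12 [97, 98, 99] -8 [195, 194, 198] -4 [189, 190, 192] 0 [189, 188, 192] 4 [181, 180, 182] 8 [173, 172, 174] 12 [39, 36, 39] 16 [42, 41, 39] 20 [75, 78, 82] 24 [135, 145, 149] 28 [158, 161, 165] 32 [224, 227, 228] 36 [219, 222, 225] 40 [176, 189, 194] 44 [166, 182, 186]
```

View pics/zoom.png

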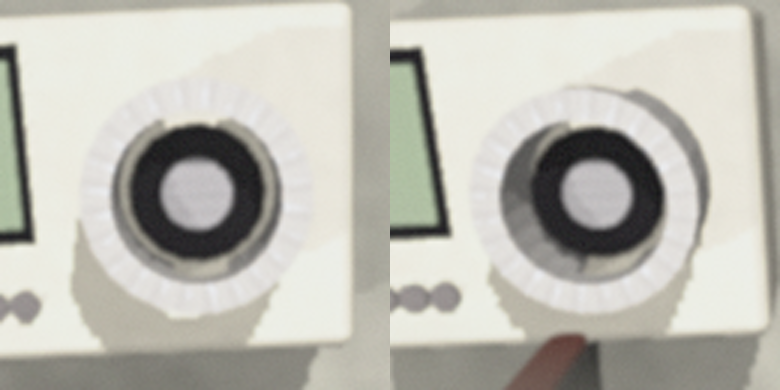

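```bash
python3 - <<'E'
from h import *
np.set_printoptions(precision=1,suppress=True)
E={};Q={}
for k,c in (("A",(313,152)),("B",(236,180))):
    I=cv2.medianBlur(cv2.imread(f"pics/w{k}.png"),3).astype(int)
    m=((I.min(2)>205)&(I[:,:,1]-I[:,:,0]<7)).astype(np.uint8)
    yy,xx=np.mgrid[:400,:640]; m[(xx-c[0])**2+(yy-c[1])**2>46**2]=0
    m=cv2.morphologyEx(m,cv2.MORPH_OPEN,np.ones((3,3)))
    n,l,s,_=cv2.connectedComponentsWithStats(m); m=(l==1+s[1:,4].argmax()).astype(np.uint8)
    ct,hi=cv2.findContours(m,cv2.RETR_CCOMP,cv2.CHAIN_APPROX_NONE)
    o=max((x for x,h in zip(ct,hi[0]) if h[3]<0),key=len); i=[x for x,h in zip(ct,hi[0]) if h[3]>=0]
    e=cv2.fitEllipse(cv2.convexHull(o)); ei=cv2.fitEllipse(max(i,key=len)); E[k]=e[0]; print(k,e,ei)
    w=((I.min(2)>205)).astype(np.uint8); w=cv2.morphologyEx(w,cv2.MORPH_OPEN,np.ones((5,5)))
    n,l,s,_=cv2.connectedComponentsWithStats(w); lab=l[c[1]-48,c[0]-10]; print(s[lab])
    h=cv2.convexHull(cv2.findContours((l==lab).astype(np.uint8),0,1)[0][0]); q=cv2.approxPolyDP(h,8,True)[:,0]; Q[k]=q; print(q.tolist())
TA,TB=np.load("TA.npy"),np.load("TB.npy")
print("rim",tri([ray("wrist",E["A"],TA),ray("wrist",E["B"],TB)]))
print("rim3",tri([ray("wrist",E["A"],TA),ray("wrist",E["B"],TB),ray("scene",(262,203))]))
if len(Q["A"])==4==len(Q["B"]):
    a=Q["A"][np.argsort(Q["A"]@[1,3])]
    for p in Q["A"]:
        # nearest corresponding corner after mean removal
        d=Q["B"]-Q["B"].mean(0)-(p-Q["A"].mean(0)); q=Q["B"][(d**2).sum(1).argmin()]
        print(p,q,tri([ray("wrist",p,TA),ray("wrist",q,TB)]))
E
```

```text
A ((312.984130859375, 151.6477508544922), (77.4620590209961, 78.3111801147461), 168.20880126953125) ((313.0796813964844, 152.3313446044922), (59.38420867919922, 59.917396545410156), 106.70301055908203)
[ 212   88  153  117 9766]
[[363, 90], [362, 199], [225, 203], [213, 95]]
B ((234.7947998046875, 181.40084838867188), (71.62527465820312, 77.46125793457031), 125.14837646484375) ((235.00997924804688, 181.97926330566406), (55.281455993652344, 59.7767333984375), 122.25437927246094)
[ 141  118  155  111 8913]
[[289, 119], [294, 223], [160, 227], [142, 124]]
rim (array([ 600.2, -190.6,   94.7]), [np.float64(0.040632181713225676), np.float64(0.04063218171325117)])
rim3 (array([ 599.6, -192.3,   87.4]), [np.float64(1.1044206155858463), np.float64(1.3941492502441417), np.float64(1.5106885519251296)])
[363  90] [289 119] (array([ 652.1, -130.4,   56. ]), [np.float64(0.1140422480164059), np.float64(0.11404224801639967)])
[362 199] [294 223] (array([ 655.7, -248. ,   57. ]), [np.float64(0.21479013652616502), np.float64(0.21479013652629902)])
[225 203] [160 227] (array([ 499.2, -252.6,   59.2]), [np.float64(0.006025991327101466), np.float64(0.006025991327015005)])
[213  95] [142 124] (array([ 496.3, -136. ,   60.5]), [np.float64(0.00026002930190389484), np.float64(0.00026002930187916983)])
```

Request:
move_arm --rows '[[[0.22, -0.1, 0, 0, 0, 0, 1], [0.22, -0.1, 0, 0, 0, 0, 1], [0.22, -0.1, 0, 0, 0, 0, 1], [0.22, -0.1, 0, 0, 0, 0, 1], [0.22, -0.1, 0, 0, 0, 0, 1], [0.22, -0.1, 0, 0, 0, 0, 1], [0.22, -0.1, 0, 0, 0, 0, 1], [0.22, -0.1, 0, 0, 0, 0, 1], [0.22, 0, 0, 0, 0, 0, 1], [0, 0, 0, 0, 0, 0, 1], [0, 0, 0, 0, 0, 0, 1], [0, 0, 0, 0, 0, 0, 1]]]'

```text
clock: 2.42
ee_pos: [560.5, 92.1, 223.2]
ee_rot: [179.9, 0.0, 89.9]
wrist_force: [-0.9, -0.3, 0.5]
opening: 1.0
grip_force: 0.0
```

```bash
python3 - <<'E'
from h import *
T=tool(); np.save("TC.npy",T); I=eyes.camera("wrist"); print(T[:3,3],proj("wrist",(505,169,27),T)); cv2.imwrite("pics/wC.png",I[:,:,::-1])
E
```

```text
[560.49079851  92.14198938 223.19262926] [267.54884447 114.22641854]
```

Request:
move_arm --rows '[[[0, -0.27, 0, 0, 0, 0, 1], [0, -0.27, 0, 0, 0, 0, 1], [0, 0, 0, 0, 0, 0, 1], [0, 0, 0, 0, 0, 0, 1], [0, 0, 0, 0, 0, 0, 1]]]'

```text
clock: 2.88
ee_pos: [480.7, 92.2, 223.4]
ee_rot: [179.9, -0.0, 89.9]
wrist_force: [0.2, -0.1, 1.0]
opening: 1.001
grip_force: 0.0
```

```bash
python3 - <<'E'
from h import *
T=tool(); np.save("TD.npy",T); I=eyes.camera("wrist"); u=proj("wrist",(505,169,27),T);print(T[:3,3],u); cv2.imwrite("pics/wD.png",I[:,:,::-1])
o=[]
for k in "CD":
    T=np.load(f"T{k}.npy"); x,y=proj("wrist",(505,169,27),T).astype(int); A=cv2.imread(f"pics/w{k}.png")
    A=cv2.copyMakeBorder(A,60,60,60,60,0)[y:y+120,x:x+120]; print(k,x-60,y-60); o.append(cv2.resize(A,(400,400),interpolation=cv2.INTER_CUBIC))
cv2.imwrite("pics/CD.png",np.hstack(o))
E
```

```text
[480.71234161  92.18317421 223.35853384] [335.814587   114.38257503]
C 207 54
D 275 54
```

View pics/CD.png

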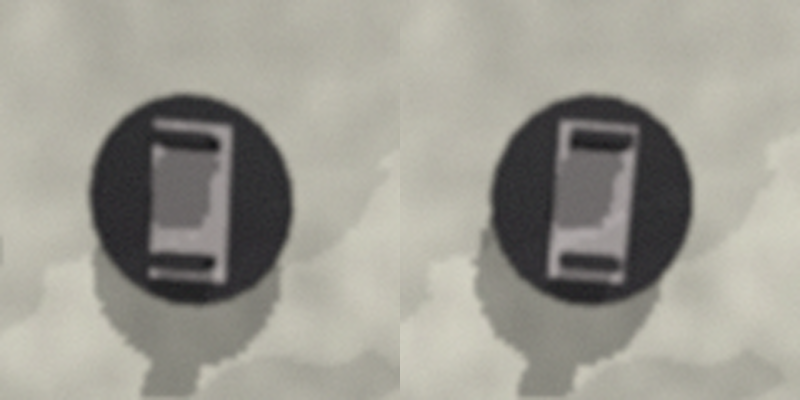

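Both views show the black cap with a grey strip and two dark tabs: C centre about (264,114), D about (333,114). The tabs are spaced nearly along world y.

```bash
python3 - <<'E'
from h import *
np.set_printoptions(precision=1,suppress=True)
E={};Tm={"C":[(262.8,96.3),(261.6,132.3)],"D":[(335.6,96.3),(332,132.6)]}
T={k:np.load(f"T{k}.npy") for k in "CD"}
for k,c in (("C",(264,114)),("D",(333,114))):
    g=cv2.medianBlur(cv2.imread(f"pics/w{k}.png"),3).max(2).astype(int)
    yy,xx=np.mgrid[:400,:640]; r=(xx-c[0])**2+(yy-c[1])**2
    m=((g<85)&(r<40**2)).astype(np.uint8); ct=max(cv2.findContours(m,0,1)[0],key=cv2.contourArea)
    e=cv2.fitEllipse(cv2.convexHull(ct)); E[k]=e[0]; print(e)
    f=np.zeros_like(m); cv2.drawContours(f,[ct],-1,1,-1); f=cv2.erode(f,np.ones((5,5)))
    s=((g>85)&(f>0)).astype(np.uint8); h=cv2.convexHull(np.vstack(cv2.findContours(s,0,1)[0])); h=h[:,0].astype(np.float32)
    w=np.array([plane("wrist",p,27,T[k])[:2] for p in h],np.float32); print("rect at z27",cv2.minAreaRect(w))
    P=[plane("wrist",p,55,T[k]) for p in Tm[k]]; print("tabs z55",P, np.degrees(np.arctan2(*(P[0]-P[1])[1::-1])))
print("flange",tri([ray("wrist",E[k],T[k]) for k in "CD"]),tri([ray("wrist",E[k],T[k]) for k in "CD"]+[ray("scene",(376,203))]))
for i in (0,1): print("tab",tri([ray("wrist",Tm[k][i],T[k]) for k in "CD"]))
E
```

```text
((263.88348388671875, 113.71186828613281), (59.06858825683594, 62.939964294433594), 154.01522827148438)
rect at z27 ((500.76300048828125, 168.97943115234375), (53.4842414855957, 27.666637420654297), 86.80487823486328)
tabs z55 [array([505.1, 186.8,  55. ]), array([502.1, 149.6,  55. ])] 85.33807007052314
((332.0103759765625, 113.80643463134766), (59.36267852783203, 62.123287200927734), 11.782106399536133)
rect at z27 ((500.7153625488281, 169.0343780517578), (53.74588394165039, 28.163183212280273), 85.404052734375)
tabs z55 [array([502.6, 187. ,  55. ]), array([499.3, 149.5,  55. ])] 84.93299628776163
flange (array([500.6, 169.6,  26.1]), [np.float64(0.037212411241119306), np.float64(0.03721241124114226)]) (array([500.2, 169.8,  15.7]), [np.float64(1.3478881674086507), np.float64(0.9317495595280963), np.float64(0.48516360941574654)])
tab (array([503.3, 187.6,  44.3]), [np.float64(0.08837484441579127), np.float64(0.08837484441574686)])
tab (array([499.9, 149. ,  43. ]), [np.float64(0.08885261476754683), np.float64(0.0888526147675098)])
```

Request:
move_arm --rows '[[[0, 0, 0, 0, 0, 0.083, 1], [0, 0, 0, 0, 0, 0.083, 1], [0, 0, 0, 0, 0, 0.083, 1], [0, 0, 0, 0, 0, 0.083, 1], [0, 0, 0, 0, 0, 0.083, 1], [0, 0, 0, 0, 0, 0.083, 1], [0, 0, 0, 0, 0, 0.083, 1], [0, 0, 0, 0, 0, 0.083, 1], [0, 0, 0, 0, 0, 0.083, 1], [0, 0, 0, 0, 0, 0.083, 1], [0, 0, 0, 0, 0, 0.083, 1], [0, 0, 0, 0, 0, 0.083, 1]]]'

```text
clock: 3.93
ee_pos: [481.2, 93.0, 222.6]
ee_rot: [180.0, -0.0, 4.0]
wrist_force: [0.1, -0.2, -0.3]
opening: 1.003
grip_force: 0.0
```

Request:
move_arm --rows '[[[0, 0, 0, 0, 0, 0.08, 1], [0, 0, 0, 0, 0, 0.02, 1], [0, -0.25, 0.2, 0, 0, 0, 1], [0, -0.25, 0.2, 0, 0, 0, 1], [0.1, 0, 0.2, 0, 0, 0, 1], [0, 0, 0.2, 0, 0, 0, 1], [0, 0, 0, 0, 0, 0, 1], [0, 0, 0, 0, 0, 0, 1]]]'

```text
clock: 4.6
ee_pos: [499.3, 156.4, 109.5]
ee_rot: [179.9, 0.2, -4.3]
wrist_force: [-0.1, -0.3, 0.2]
opening: 0.999
grip_force: 0.0
```

```bash
cat > go.py <<'E'
import sys
from h import *
np.set_printoptions(precision=3,suppress=True)
x,y,z,yaw=map(float,sys.argv[1:5]); T=tool(); o=status.get_obs()
G=R.from_euler('xyz',[180,0,yaw],degrees=True)
print("shift",T[:3,:3].T@(np.array([x,y,z])-T[:3,3])/150,"turn",(R.from_matrix(T[:3,:3]).inv()*G).as_rotvec()/1.5,"t",o['clock'],o['ee_pos'],o['ee_rot'],o['qpos'][6])
E
python3 go.py 500.8 169 31 -4.5
python3 - <<'E'
from h import *
T=tool(); I=eyes.camera("wrist"); np.save("TE.npy",T); cv2.imwrite("pics/wE.png",I[:,:,::-1]); print(proj("wrist",(500.8,169,55),T))
E
```

```text
shift [ 0.005 -0.086  0.523] turn [0.001 0.002 0.003] t 4.6 [499.276 156.397 109.453] [179.879   0.173  -4.254] -114.96640940291068
[299.54204836 214.16365346]
```

View pics/wE.png

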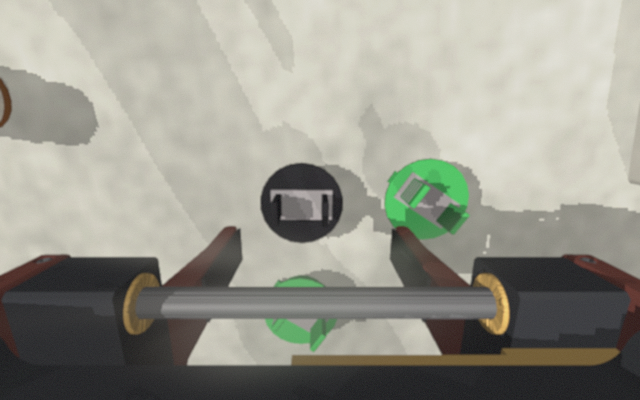

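```bash
python3 - <<'E'
from h import *
np.set_printoptions(precision=1,suppress=True)
T=np.load("TE.npy")
I=cv2.imread("pics/wE.png"); g=cv2.medianBlur(I,3).max(2)
m=(g<85).astype(np.uint8); m[:,:250]=0;m[:,350:]=0;m[250:]=0
ct=max(cv2.findContours(m,0,1)[0],key=cv2.contourArea); e=cv2.fitEllipse(cv2.convexHull(ct)); print(e, proj("wrist",(500.8,169,27),T))
print("flange",plane("wrist",e[0],27,T)," green",plane("wrist",(427,198),27,T),plane("wrist",(300,312),27,T))
Rc=[ray("wrist",e[0],T)]+[ray("wrist",c,np.load(f"T{k}.npy")) for k,c in (("C",(263.88,113.71)),("D",(332.01,113.81)))]
print(tri(Rc))
print(ct[:,0].min(0),ct[:,0].max(0))
c=cv2.resize(I[150:250,240:365],None,fx=6,fy=6,interpolation=cv2.INTER_CUBIC); cv2.imwrite("pics/E2.png",c)
E
```

```text
((301.4441223144531, 202.3508758544922), (77.90631866455078, 81.19796752929688), 93.59268951416016) [301.2 204. ]
flange [502.3 168.6  27. ]  green [498.2  61.1  27. ] [393.9 179.4  27. ]
(array([499.9, 169.5,  20.5]), [np.float64(0.6592982913073931), np.float64(0.8770126824403336), np.float64(0.41809887432146525)])
[261 164] [342 241]
```

View pics/E2.png

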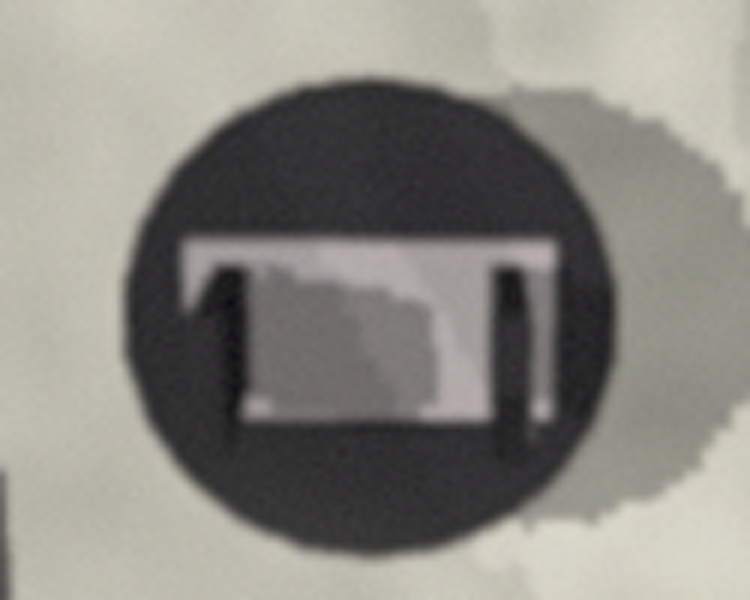

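The tabs are at crop (232,350) and (512,350), square to the fingers and consistent with the estimate. Going down.

Request:
move_arm --rows '[[[0.008, -0.086, 0.0, 0, 0, 0, 0.7], [0, 0, 0.1, 0, 0, 0, 0.7], [0, 0, 0.12, 0, 0, 0, 0.7], [0, 0, 0.12, 0, 0, 0, 0.7], [0, 0, 0.1, 0, 0, 0, 0.7], [0, 0, 0.05, 0, 0, 0, 0.7], [0, 0, 0.03, 0, 0, 0, 0.7], [0, 0, 0, 0, 0, 0, 0.7], [0, 0, 0, 0, 0, 0, 0.7], [0, 0, 0, 0, 0, 0, 0.7]]]' --newtons 18

```text
clock: 5.48
ee_pos: [502.3, 170.4, 33.7]
ee_rot: [-179.9, -0.1, -4.2]
wrist_force: [0.3, -0.5, -0.5]
opening: 0.7
grip_force: 0.0
```

Request:
move_arm --rows '[[[0, 0, 0, 0, 0, 0, 0.5], [0, 0, 0, 0, 0, 0, 0.3], [0, 0, 0, 0, 0, 0, 0.3], [0, 0, 0, 0, 0, 0, 0.3], [0, 0, 0, 0, 0, 0, 0.3], [0, 0, 0, 0, 0, 0, 0.3], [0, 0, 0, 0, 0, 0, 0.3], [0, 0, 0, 0, 0, 0, 0.3]]]' --newtons 18

```text
clock: 6.15
ee_pos: [501.8, 170.0, 33.2]
ee_rot: [-180.0, -0.0, -4.2]
wrist_force: [-0.9, -1.8, 7.3]
opening: 0.353
grip_force: 18.0
```

Request:
move_arm --rows '[[[0, 0, -0.03, 0, 0, 0, 0.3], [0, 0, -0.1, 0, 0, 0, 0.3], [0, 0, -0.2, 0, 0, 0, 0.3], [0, 0, -0.25, 0, 0, 0, 0.3], [0, 0, -0.25, 0, 0, 0, 0.3], [0, 0, -0.25, 0, 0, 0, 0.3], [0, 0, -0.25, 0, 0, 0, 0.3], [0, 0, 0, 0, 0, 0, 0.3], [0, 0, 0, 0, 0, 0, 0.3]]]'

```text
clock: 6.9
ee_pos: [502.5, 170.5, 234.4]
ee_rot: [-179.9, -0.2, -4.2]
wrist_force: [-0.1, 0.4, -1.6]
opening: 0.348
grip_force: 18.0
```

```bash
python3 go.py 600.2 -190.6 222 1.8
python3 - <<'E'
from h import *
I=eyes.camera("side")[:,:,::-1]; p=proj("side",tool()[:3,3]).astype(int); print(p)
a=cv2.resize(I[p[1]-40:p[1]+40,p[0]-40:p[0]+40],(400,400),interpolation=cv2.INTER_CUBIC)
J=eyes.camera("wrist")[:,:,::-1]; b=cv2.resize(J[150:350,220:420],(400,400))
cv2.imwrite("pics/held.png",np.hstack([a,b]))
E
```

```text
shift [0.825 2.353 0.08 ] turn [-0.001 -0.003 -0.07 ] t 6.9 [502.533 170.465 234.383] [-179.864   -0.235   -4.194] -116.8897569565764
[271 130]
```

View pics/held.png

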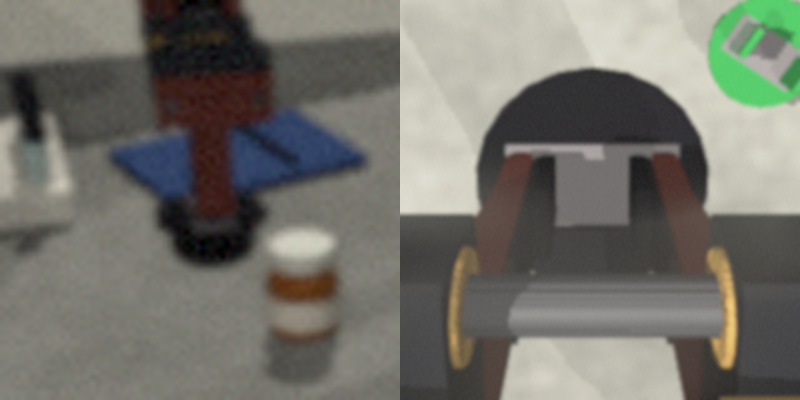

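Cap is upright in the fingers and pinched. Next I'll stop short of the well at the final yaw, and measure the collar and the held flange in the same picture.

Request:
move_arm --rows '[[[0.043, 0.238, 0, 0, 0, 0, 0.3], [0.043, 0.238, 0, 0, 0, 0, 0.3], [0.043, 0.238, 0, 0, 0, 0, 0.3], [0.043, 0.238, 0, 0, 0, 0, 0.3], [0.043, 0.238, 0, 0, 0, 0, 0.3], [0.043, 0.238, 0, 0, 0, 0, 0.3], [0.043, 0.238, 0, 0, 0, 0, 0.3], [0.043, 0.238, 0, 0, 0, 0, 0.3], [0.043, 0.238, 0, 0, 0, 0, 0.3], [0.043, 0.238, 0.04, 0, 0, 0, 0.3], [0, 0, 0.04, 0, 0, -0.07, 0.3], [0, 0, 0, 0, 0, 0, 0.3]]]'

```text
clock: 8.0
ee_pos: [537.6, -192.8, 216.8]
ee_rot: [-180.0, 0.3, 1.8]
wrist_force: [-0.6, 0.6, -1.1]
opening: 0.351
grip_force: 18.0
```

Request:
move_arm --rows '[[[0, 0, 0, 0, 0, 0, 0.3], [0, 0, 0, 0, 0, 0, 0.3], [0, 0, 0, 0, 0, 0, 0.3]]]'

```text
clock: 8.25
ee_pos: [539.9, -189.1, 219.9]
ee_rot: [-180.0, 0.0, 1.8]
wrist_force: [0.3, 0.2, -1.0]
opening: 0.346
grip_force: 18.0
```

```bash
cat > m.py <<'E'
from h import *
from scipy.optimize import least_squares
np.set_printoptions(precision=2,suppress=True)
T=tool(); I0=eyes.camera("wrist")[:,:,::-1]; cv2.imwrite("pics/wF.png",I0); np.save("TF.npy",T); print(T[:3,3])
I=cv2.medianBlur(np.ascontiguousarray(I0),3).astype(int)
p=proj("wrist",(600.2,-190.6,94.7),T); print("expected collar",p)
m=((I.min(2)>195)&(I[:,:,1]-I[:,:,0]<7)).astype(np.uint8)
yy,xx=np.mgrid[:400,:640]; m[(xx-p[0])**2+(yy-p[1])**2>47**2]=0
m=cv2.morphologyEx(m,cv2.MORPH_OPEN,np.ones((3,3))); n,l,s,_=cv2.connectedComponentsWithStats(m); m=(l==1+s[1:,4].argmax()).astype(np.uint8)
ct,hi=cv2.findContours(m,cv2.RETR_CCOMP,cv2.CHAIN_APPROX_NONE)
o=max((x for x,h in zip(ct,hi[0]) if h[3]<0),key=len); ii=max((x for x,h in zip(ct,hi[0]) if h[3]>=0),key=len,default=None)
e=cv2.fitEllipse(cv2.convexHull(o)); print("collar",e, ii is not None and cv2.fitEllipse(ii)); c=plane("wrist",e[0],94.7,T); print("collar world",c)
# held flange arc: first dark pixel going down each column, rows >p[1]+42
g=I.max(2); pts=[]
for u in range(262,372,4):
    for v in range(180,225):
        if (g[v:v+4,u]<80).all() and g[v-3,u]>95: pts.append((u,v)); break
print(len(pts),pts)
for z in (6.2,):
    K,H=campose("wrist",np.eye(4)); w=[]
    for q in pts:
        oo,d=ray("wrist",q,np.eye(4)); w.append((oo+d*(z-oo[2])/d[2])[:2])
    w=np.array(w); f=least_squares(lambda c:np.hypot(*(w-c[:2]).T)-36,[0,0],loss='soft_l1'); print("flange offset in tool xy (R=36)",f.x,"res",f.fun)
    f=least_squares(lambda c:np.hypot(*(w-c[:2]).T)-c[2],[0,0,36],loss='soft_l1'); print("free R",f.x)
E
python3 m.py; python3 go.py 600.2 -190.6 140 1.8
```

```text
[ 539.86 -189.14  219.86]
expected collar [319.74 131.28]
collar ((318.599365234375, 130.99221801757812), (91.15177917480469, 94.01045989990234), 10.95261287689209) ((321.00927734375, 130.45901489257812), (59.05582046508789, 60.98939895629883), 15.524863243103027)
collar world [ 600.43 -189.51   94.7 ]
28 [(262, 220), (266, 213), (270, 207), (274, 203), (278, 196), (282, 195), (286, 193), (290, 188), (294, 188), (298, 188), (302, 187), (306, 186), (310, 186), (314, 185), (318, 185), (322, 186), (326, 186), (330, 187), (334, 187), (338, 190), (342, 192), (346, 194), (350, 196), (354, 199), (358, 202), (362, 208), (366, 215), (370, 223)]
flange offset in tool xy (R=36) [-1.99 -0.61] res [-0.73 -0.87 -0.68 -0.78  0.87  0.01 -0.16  1.49  0.63 -0.1  -0.1   0.06
 -0.21  0.26  0.29 -0.13  0.2   0.1   0.73 -0.18 -0.31 -0.25  0.   -0.
  0.25 -0.37 -0.74 -0.57]
free R [-0.43 -0.54 34.65]
shift [0.401 0.022 0.534] turn [-0.    -0.     0.001] t 8.3 [ 539.975 -189.324  220.136] [-179.973   -0.003    1.86 ] -68.4127024922404
```

Request:
move_arm --rows '[[[0.204, 0.015, 0, 0, 0, 0, 0.3], [0.204, 0.015, 0, 0, 0, 0, 0.3], [0, 0, 0.15, 0, 0, 0, 0.3], [0, 0, 0.15, 0, 0, 0, 0.3], [0, 0, 0.15, 0, 0, 0, 0.3], [0, 0, 0.1, 0, 0, 0, 0.3], [0, 0, 0, 0, 0, 0, 0.3], [0, 0, 0, 0, 0, 0, 0.3], [0, 0, 0, 0, 0, 0, 0.3], [0, 0, 0, 0, 0, 0, 0.3], [0, 0, 0, 0, 0, 0, 0.3]]]'

```text
clock: 9.22
ee_pos: [601.8, -193.4, 139.1]
ee_rot: [180.0, -0.1, 1.8]
wrist_force: [-0.8, -0.4, -1.0]
opening: 0.35
grip_force: 18.0
```

```bash
python3 go.py 601.2 -191.8 131 1.8
```

```text
shift [-0.004 -0.011  0.054] turn [ 0.    -0.002  0.   ] t 9.2167 [ 601.829 -193.398  139.078] [179.972  -0.132   1.823] -67.64903785642723
```

Request:
move_arm --rows '[[[-0.004, -0.01, 0.02, 0, 0, 0, 0.3], [0, 0, 0.02, 0, 0, 0, 0.3], [0, 0, 0, 0, 0, 0, 0.3], [0, 0, 0, 0, 0, 0, 0.3]]]'

```text
clock: 9.55
ee_pos: [600.2, -191.7, 131.4]
ee_rot: [-180.0, 0.0, 1.8]
wrist_force: [-0.1, -1.2, -1.6]
opening: 0.351
grip_force: 18.0
```

Request:
move_arm --rows '[[[0, 0, 0, 0, 0, 0, 0.3], [0, 0, 0, 0, 0, 0, 0.3]]]'

```text
clock: 9.72
ee_pos: [600.4, -191.9, 131.6]
ee_rot: [180.0, -0.0, 1.8]
wrist_force: [-0.1, 0.3, -0.5]
opening: 0.35
grip_force: 18.0
```

```bash
python3 go.py 601.2 -191.8 127 1.8
```

```text
shift [ 0.005 -0.001  0.031] turn [ 0. -0.  0.] t 9.7167 [ 600.43  -191.907  131.626] [179.997  -0.004   1.815] -67.67289102127512
```

Now descend in small steps, feeling.

Request:
move_arm --rows '[[[0.005, 0, 0.01, 0, 0, 0, 0.3], [0, 0, 0.01, 0, 0, 0, 0.3], [0, 0, 0.01, 0, 0, 0, 0.3], [0, 0, 0, 0, 0, 0, 0.3], [0, 0, 0, 0, 0, 0, 0.3]]]'

```text
clock: 10.13
ee_pos: [601.0, -191.8, 126.9]
ee_rot: [-180.0, 0.0, 1.8]
wrist_force: [0.4, 0.6, 0.1]
opening: 0.349
grip_force: 18.0
```

Request:
move_arm --rows '[[[0, 0, 0.01, 0, 0, 0, 0.3], [0, 0, 0.01, 0, 0, 0, 0.3], [0, 0, 0, 0, 0, 0, 0.3], [0, 0, 0, 0, 0, 0, 0.3]]]'

```text
clock: 10.47
ee_pos: [601.0, -191.8, 123.9]
ee_rot: [-180.0, 0.0, 1.8]
wrist_force: [0.1, 0.5, -0.7]
opening: 0.355
grip_force: 18.0
```

Request:
move_arm --rows '[[[0, 0, 0.01, 0, 0, 0, 0.3], [0, 0, 0.01, 0, 0, 0, 0.3], [0, 0, 0.01, 0, 0, 0, 0.3], [0, 0, 0, 0, 0, 0, 0.3], [0, 0, 0, 0, 0, 0, 0.3]]]'

```text
clock: 10.88
ee_pos: [601.0, -191.8, 119.4]
ee_rot: [-180.0, 0.0, 1.8]
wrist_force: [0.5, 0.7, -1.0]
opening: 0.351
grip_force: 18.0
```

Request:
move_arm --rows '[[[0, 0, 0.01, 0, 0, 0, 0.3], [0, 0, 0.01, 0, 0, 0, 0.3], [0, 0, 0, 0, 0, 0, 0.3], [0, 0, 0, 0, 0, 0, 0.3]]]'

```text
clock: 11.22
ee_pos: [601.1, -191.8, 116.4]
ee_rot: [-180.0, 0.0, 1.8]
wrist_force: [-0.3, 0.7, -0.6]
opening: 0.352
grip_force: 18.0
```

Request:
move_arm --rows '[[[0, 0, 0.01, 0, 0, 0, 0.3], [0, 0, 0.01, 0, 0, 0, 0.3], [0, 0, 0, 0, 0, 0, 0.3], [0, 0, 0, 0, 0, 0, 0.3]]]'

```text
clock: 11.55
ee_pos: [601.1, -191.8, 113.5]
ee_rot: [-180.0, 0.0, 1.8]
wrist_force: [-0.8, 0.9, 0.4]
opening: 0.354
grip_force: 18.0
```

Request:
move_arm --rows '[[[0, 0, 0.01, 0, 0, 0, 0.3], [0, 0, 0, 0, 0, 0, 0.3], [0, 0, 0, 0, 0, 0, 0.3]]]'

```text
clock: 11.8
ee_pos: [601.1, -191.8, 112.0]
ee_rot: [-180.0, 0.0, 1.8]
wrist_force: [0.4, 0.7, -0.5]
opening: 0.351
grip_force: 18.0
```

Request:
move_arm --rows '[[[0, 0, 0.01, 0, 0, 0, 0.3], [0, 0, 0, 0, 0, 0, 0.3], [0, 0, 0, 0, 0, 0, 0.3]]]'

```text
clock: 12.05
ee_pos: [601.1, -191.8, 110.5]
ee_rot: [-180.0, 0.0, 1.8]
wrist_force: [0.2, 0.8, -0.9]
opening: 0.348
grip_force: 18.0
```

Request:
move_arm --rows '[[[0, 0, 0.01, 0, 0, 0, 0.3], [0, 0, 0, 0, 0, 0, 0.3], [0, 0, 0, 0, 0, 0, 0.3]]]'

```text
clock: 12.3
ee_pos: [601.1, -191.8, 109.0]
ee_rot: [-180.0, 0.0, 1.8]
wrist_force: [0.1, -0.8, -0.7]
opening: 0.349
grip_force: 18.0
```

Request:
move_arm --rows '[[[0, 0, 0.01, 0, 0, 0, 0.3], [0, 0, 0, 0, 0, 0, 0.3], [0, 0, 0, 0, 0, 0, 0.3]]]'

```text
clock: 12.55
ee_pos: [601.3, -191.8, 107.8]
ee_rot: [180.0, -0.0, 1.8]
wrist_force: [0.1, 0.9, 1.9]
opening: 0.356
grip_force: 18.0
```

Request:
move_arm --rows '[[[0, 0, 0.01, 0, 0, 0, 0.3], [0, 0, 0, 0, 0, 0, 0.3], [0, 0, 0, 0, 0, 0, 0.3]]]'

```text
clock: 12.8
ee_pos: [601.3, -191.9, 106.3]
ee_rot: [180.0, -0.0, 1.8]
wrist_force: [-0.7, 0.2, 4.3]
opening: 0.348
grip_force: 18.0
```

Request:
move_arm --rows '[[[0, 0, 0.007, 0, 0, 0, 0.3], [0, 0, 0, 0, 0, 0, 0.3], [0, 0, 0, 0, 0, 0, 0.3]]]'

```text
clock: 13.05
ee_pos: [601.3, -191.8, 105.2]
ee_rot: [180.0, -0.0, 1.8]
wrist_force: [-0.7, 0.3, 3.3]
opening: 0.348
grip_force: 18.0
```

Request:
move_arm --rows '[[[0, 0, 0.007, 0, 0, 0, 0.3], [0, 0, 0, 0, 0, 0, 0.3], [0, 0, 0, 0, 0, 0, 0.3]]]'

```text
clock: 13.3
ee_pos: [601.3, -191.9, 104.1]
ee_rot: [180.0, -0.0, 1.8]
wrist_force: [-0.2, 0.3, 5.4]
opening: 0.353
grip_force: 18.0
```

Request:
move_arm --rows '[[[0, 0, 0.007, 0, 0, 0, 0.3], [0, 0, 0, 0, 0, 0, 0.3], [0, 0, 0, 0, 0, 0, 0.3]]]'

```text
clock: 13.55
ee_pos: [601.4, -191.9, 103.4]
ee_rot: [180.0, -0.0, 1.8]
wrist_force: [-0.4, 1.0, 6.9]
opening: 0.352
grip_force: 18.0
```

Request:
move_arm --rows '[[[0, 0, 0.005, 0, 0, 0, 0.3], [0, 0, 0, 0, 0, 0, 0.3], [0, 0, 0, 0, 0, 0, 0.3]]]'

```text
clock: 13.8
ee_pos: [601.4, -191.9, 103.3]
ee_rot: [-180.0, -0.1, 1.8]
wrist_force: [-3.0, 0.4, 12.4]
opening: 0.357
grip_force: 18.1
```

Flange is on the rim, with hard contact at 103.3. Release the tabs while holding position.

Request:
move_arm --rows '[[[0, 0, 0, 0, 0, 0, 0.4], [0, 0, 0, 0, 0, 0, 0.45], [0, 0, 0, 0, 0, 0, 0.5], [0, 0, 0, 0, 0, 0, 0.55], [0, 0, 0, 0, 0, 0, 0.6], [0, 0, 0, 0, 0, 0, 0.68], [0, 0, 0, 0, 0, 0, 0.68], [0, 0, 0, 0, 0, 0, 0.68]]]'

```text
clock: 14.47
ee_pos: [600.9, -191.7, 101.7]
ee_rot: [-180.0, 0.0, 1.8]
wrist_force: [0.2, 0.4, 0.2]
opening: 0.68
grip_force: 0.0
```

```bash
python3 - <<'E'
from h import *
T=tool(); I=eyes.camera("wrist")[:,:,::-1]; cv2.imwrite("pics/wG.png",I); print(T[:3,3])
g=cv2.medianBlur(np.ascontiguousarray(I),3).max(2)
for v in range(205,250,8): print(v,"".join("#" if x<70 else "+" if x<110 else "." for x in g[v,240:400:2]))
E
```

```text
[ 600.90588349 -191.69793383  101.72683879]
205 ................#############################################+..................
213 .............+##################################################................
221 ...........#######################################################..............
229 .....++++++#####....+++...............................+++....#####++++++........
237 ...+++++++++####+.+#####.............................#####+++#######+++++++.....
245 ......+++++++++++++++###............................+######++#########+++++++...
```

Request:
move_arm --rows '[[[0, 0, -0.02, 0, 0, 0, 0.68], [0, 0, 0, 0, 0, 0, 0.55], [0, 0, 0, 0, 0, 0, 0.5], [0, 0, 0, 0, 0, 0, 0.45], [0, 0, 0, 0, 0, 0, 0.45], [0, 0, 0, 0, 0, 0, 0.45], [0, 0, 0, 0, 0, 0, 0.45]]]' --newtons 3

```text
clock: 15.1
ee_pos: [601.2, -191.9, 105.3]
ee_rot: [180.0, -0.0, 1.8]
wrist_force: [0.8, -0.3, 0.3]
opening: 0.501
grip_force: 3.0
```

Request:
move_arm --rows '[[[0, 0, -0.01, 0, 0, 0, 0.45], [0, 0, 0, 0, 0, 0, 0.45], [0, 0, 0, 0, 0, 0, 0.45]]]'

```text
clock: 15.35
ee_pos: [600.8, -191.9, 106.4]
ee_rot: [-180.0, 0.0, 1.8]
wrist_force: [-0.8, -0.0, -2.8]
opening: 0.501
grip_force: 3.0
```

Tabs are fully free at 44 mm and a light tug is resisted, so it is locked. Release and withdraw.

Request:
move_arm --rows '[[[0, 0, 0, 0, 0, 0, 0.55], [0, 0, 0, 0, 0, 0, 0.68], [0, 0, 0, 0, 0, 0, 0.7], [0, 0, -0.05, 0, 0, 0, 0.7], [0, 0, -0.15, 0, 0, 0, 0.7], [0, 0, -0.25, 0, 0, 0, 0.7], [0, 0, -0.25, 0, 0, 0, 0.7], [-0.25, 0, 0, 0, 0, 0, 0.7], [-0.1, 0, 0, 0, 0, 0, 0.7], [0, 0, 0, 0, 0, 0, 0.7], [0, 0, 0, 0, 0, 0, 0.7]]]'

```text
clock: 16.27
ee_pos: [548.6, -193.6, 212.9]
ee_rot: [-180.0, -0.1, 1.8]
wrist_force: [-0.5, -0.7, 0.5]
opening: 0.705
grip_force: 0.0
```

```bash
python3 - <<'E'
from h import *
np.set_printoptions(precision=1,suppress=True)
o=status.get_obs(); T=tool(); print(T[:3,3],o['wrist_force'])
I=cv2.medianBlur(np.ascontiguousarray(eyes.camera("wrist")[:,:,::-1]),3); p=proj("wrist",(601,-191.8,99),T)
yy,xx=np.mgrid[:400,:640]; m=((I.max(2)<85)&((xx-p[0])**2+(yy-p[1])**2<48**2)).astype(np.uint8)
ct=max(cv2.findContours(m,0,1)[0],key=cv2.contourArea); e=cv2.fitEllipse(cv2.convexHull(ct)); print(p,e,plane("wrist",e[0],98.5,T))
E
```

```text
[ 548.6 -193.6  212.9] [-0.5 -0.7  0.5]
[315.9 140.8] ((315.8890075683594, 140.3359832763672), (75.29935455322266, 76.53617858886719), 174.71142578125) [ 601.4 -191.7   98.5]
```

Cap sits level and centred on the collar, and the robot is clear.

```bash
python3 -c "
from station import robot
print(robot.finish_job())"
```

```text
the job is handed in; nothing more can be done
None
```

The black dust cap is locked on the photometer's well and the job is handed in: its tabs are fully spread, it held against a light tug, the highest force seen was about 18 N (the pinch), and the arm never went near the flask, bottle or jar.

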